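# Close the filler of the jeweller's steam cleaner

### The job

The bench steam cleaner has just been filled. Take the funnel out of its filler neck and stand it in the steel cup on the tray, then swing the hinged arm over so that its captive screw cap sits on the neck, and turn the cap's T-bar clockwise until the cap is screwed fully home. Do not lean on the pressure gauge, and do not shift or knock over the wash bottle and the jar.

Things in the scene. Friction and masses are not known exactly. Their poses are not given: they have to be found in the camera images.
- steamer: Bench steam cleaner, a fixed steel box 240 (x) x 260 (y) x 180 mm high, control panel on its front. Origin: centre of its underside; x to its back, y to its left, z up. In this frame: filler neck at (-30, 0) mm, gauge at (55, 0), hinge pin of the keeper arm at (-30, 70, 217) mm, parallel to x. It stands left or right on the bench, yawed up to 0.4 rad
- neck (a point): centre of the mouth of the brass filler neck, 205 mm above the bench; neck 54 mm outside, 39 mm bore (75 mm deep), 25 mm high above the casing. A fixed safety valve, 40 mm high, stands at the back right of the casing top, 124 mm from the neck
- gauge: Pressure gauge fixed to the casing, 85 mm behind the neck: a 14 mm stem carrying an upright round dial 64 mm in diameter, 30 mm thick, facing front, its centre 115 mm above the casing top (its top 327 mm above the bench). Origin: foot of the stem on the casing top. It stands higher than the T-bar: a gripper's body can run into it
- filler_arm (a joint): Keeper arm, rad: 0 = level, cap sitting on the neck; grows as it swings up and over to the steamer's +y; 1.57 = upright, stop at 2.25. Starts open, 1.75 to 2.2. Stiff hinge, stays where left: about 0.3 N m to move. A steel strip 26 mm wide, 6 mm thick, 145 mm long from the pin to its rounded end, the cap's axis 70 mm from the pin; closed, its top face is 224 mm above the bench
- keeper_tab (a point): point on the arm near its free end, 126 mm from the hinge pin, on the face that is its top when closed (7 mm off the pin) and looks away from the neck when open
- filler_cap (a joint): Turn of the screw cap with its T-bar, rad: 0 = screwed fully home, at a stop; grows anticlockwise from above. Starts at 2.2 to 4.5. Stays where left; 0.12 N m turns it; it sinks 4 mm a turn. It turns on the open arm too, but must be screwed down while on the neck. At 0 the T-bar lies along the steamer's y. Black skirt 68 mm wide, to 27 mm below the arm's top face
- tbar_end (a point): on the T-bar's centre line, 42 mm from the cap's axis, near the end that points to the steamer's +y when home; the other end mirrors it. Bar 92 mm long, 14 mm thick (17 mm at the end sleeves), its centre line 28 mm above the arm's top face when home (252 mm above the bench)
- tbar_mid (a point): middle of the T-bar, on the cap's axis; a 22 mm boss runs from the arm to 9 mm above this point
- funnel: Aluminium funnel in the neck: rim 90 mm in diameter, 94 mm high, spout 20 to 24 mm in diameter and 46 mm long below the cone (46 to 86 mm up), about 110 g. Origin: centre of the spout's lower end, z up its axis. One flat level tab on the rim along its -x: 24 mm wide, 8 mm thick, 42 to 86 mm from the axis
- funnel_tab (a point): grip point in the middle of the funnel's tab, 66 mm from the axis, 89 mm above the funnel's origin; axes as the funnel's
- tray: Fixed steel tray 220 x 300 mm on a cork board 250 x 330 mm, rim 28 mm and inner floor 14 mm above the bench. Origin: under its centre. Stands on the other side of the bench from the steamer. Cup, wash bottle and jar stand in it in a row along its y, about 100 mm apart, in any order
- cup: Empty open steel cup 84 mm in diameter at the rim, 95 mm high, wall 4 mm, about 320 g, loose. Origin: centre of its underside. The funnel's cone rests on its rim with the spout inside, the funnel's origin then about 18 mm above the cup's origin
- wash_bottle: Clear plastic wash bottle 70 mm in diameter, 170 mm to the top of its white cap, with a thin bent spout to 216 mm high reaching 44 mm from its axis along its +y; loose. Origin: centre of its underside. To be left alone
- jar: Glass jar with metal lid, 64 mm in diameter, 85 mm high, loose. Origin: centre of its underside. To be left alone
Things that resemble listed ones, but are neither listed nor needed, are in the scene too. What is shaped like the funnel but pink or red is not meant.

How it is judged:
By the outcome, as a careful person would: the job done as asked, in the order asked, and still so for the second after the job is handed in, with the robot touching nothing.
It also fails if it takes over 72 s, if anything falls off the work surface, if the arm or the gripper's body presses on something with over 40 N, if the wrist force passes 120 N, or if a joint passes its speed limit or range.

### The arm

A 6-joint arm with a two-finger parallel gripper is mounted at the origin on the work surface. World frame = base frame: x ahead of the robot, y to its left, z up, the work surface at z = 0. Lengths are in m, angles in rad, forces in N, time in s.
With the tool pointing down it reaches from about 0.325 to 0.9 m from the base axis. Payload 6.1 kg.
Tool frame: the origin (TCP) lies on the mounting face of the last link; the fingertips stand 173 mm ahead of it and the grasp point (between the pads) lies 155 mm ahead of it; z points along the fingers, y is the line along which they close (so a half turn about z gives the same grasp; the last joint's range is limited). The gripper opens to 85 mm and grips with 20 to 120 N. Pads are 22 mm wide; open, the fingers measure 114 mm over their backs; the gripper's body (76 mm by 85 mm) begins 54 mm behind the grasp point. The pads swing forward as they close: fully open they stand 13 mm farther back than shut.
Start: joints at [1.071, 0.22, 1.526, -0, 1.395, -0.126], TCP at [0.228, 0.582, 0.405] pointing down, gripper open.
Joint ranges: [-2.98, 2.98], [-0.91, 2.08], [0.09, 2.57], [-1.24, 4.39], [0.2, 2.65], [-2.68, 2.68]. Speed limits (rad/s): [2.57, 2.57, 3.01, 3.14, 3.14, 3.14].

### API

Orientations are given as [roll, pitch, yaw] about the fixed x, y, z axes, in that order (R = Rz(yaw) Ry(pitch) Rx(roll)).
In Python, from plant import manip gives the robot as it stands. Calls block until the motion is done:
- manip.move_pose(position, orientation): joint-space move of the TCP to a pose.
- manip.move_straight(position, frame=None, rate=0.15, contact_N=None): straight line of the TCP; frame=None keeps the orientation; rate is the mean speed in m/s. With contact_N (N) it stops when the force on the tool has changed by that much, and returns True; else False.
- manip.movej(angles): joint-space move.
- manip.gripper_to(opening, grasp_force=None): finger opening in m; grasp_force is the grip in N (None keeps the last); returns when the fingers have stopped.
- manip.wait(seconds).
- manip.solve_ik(position, orientation): joint angles nearest the present ones, or None.
- manip.observe(): the state.
- manip.read_camera(name): name is "scene" or "top"; returns (picture, depth): 480x640x3 uint8, red, green, blue; 480x640 float32, m along the optical axis (not along the pixel's ray), 0 where there is no reading.
- manip.calibration(name): a dict with "fx", "fy", "cx", "cy" (pixels), "pose" (4x4, takes a point from camera to world coordinates). Camera axes: x right, y down, z forward; pixel columns grow to the right and rows downward; lengths in m; the calibration is good to about 2 mm. A picture is of the moment at which its call begins. calibration takes no time and is no camera call.
A pose or a line that the arm cannot do raises manip.IKError and nothing moves.
- manip.close_job(): hands the job in; it is judged then, once.
The state is a dict: "clock": time; "qpos": joint angles; "dq": joint speeds; "tau": joint torques, N m; "position": TCP position; "tool_rot": TCP orientation; "force": force on the tool from outside, world axes, zero at the start; "moment": the same for the moment, N m; "gripper_width": finger opening in m; "gripper_force": force on a finger pad.
Only numpy, scipy, OpenCV 4.12 (cv2) and the standard library are available. Lean on these libraries where they do the work, as an engineer would, in place of code of your own. Each camera call takes 0.05 s, during which the arm holds its last target. There are 200 camera calls.

## Working session

There is one attempt and no reset: what is moved stays moved. The work goes in short steps, each a Python script; the robot and the scene stay as the last script left them, time stands still between calls to the robot, and variables do not carry over. Pictures are saved under pics/ and viewed, at most 10 in all, crops included, and the job is handed in when it is done.

```bash
ls; mkdir -p pics; python3 - <<'E'
from plant import manip
import cv2,numpy as np
for n in("scene","top"):
    p,d=manip.read_camera(n); cv2.imwrite(f"pics/{n}0.png",p[:,:,::-1]); np.savez(f"{n}0.npz",p=p,d=d)
    c=manip.calibration(n); print(n,c["fx"],c["cx"],c["cy"],np.round(c["pose"],3).tolist(),(d==0).mean())
print(manip.observe())
E
```

```text
pics
scene 583.8007347533579 324.995186272745 234.38465990959696 [[-0.522, 0.442, -0.729, 1.493], [0.853, 0.283, -0.439, 0.685], [0.013, -0.851, -0.525, 0.864], [0.0, 0.0, 0.0, 1.0]] 0.010485026041666666
top 560.4697919255525 320.8437219344289 239.93899220401704 [[-0.004, -0.997, 0.074, 0.404], [-1.0, 0.004, -0.002, 0.076], [0.002, -0.074, -0.997, 1.539], [0.0, 0.0, 0.0, 1.0]] 0.0038444010416666665
{'clock': 0.1, 'qpos': array([ 1.07091062e+00,  2.21146262e-01,  1.52752192e+00, -2.74663543e-06,
        1.39470712e+00, -1.26058642e-01]), 'dq': array([ 0.00034794, -0.00121267, -0.00323306,  0.00057591,  0.00021072,
        0.00168357]), 'tau': array([ 9.80601799e-04, -4.98244536e+01, -3.90546870e+01, -3.25143983e-04,
        5.68155214e-03,  4.03722709e-05]), 'position': array([0.22809658, 0.58162104, 0.40369564]), 'tool_rot': array([-3.13982381e+00, -2.21441074e-04,  2.76776588e+00]), 'force': array([-0.23594357, -0.36116954, -0.24533508]), 'moment': array([-0.00045924,  0.0114821 ,  0.03449521]), 'gripper_force': 0.0, 'gripper_width': 0.08524499604877726}
```

View pics/scene0.png

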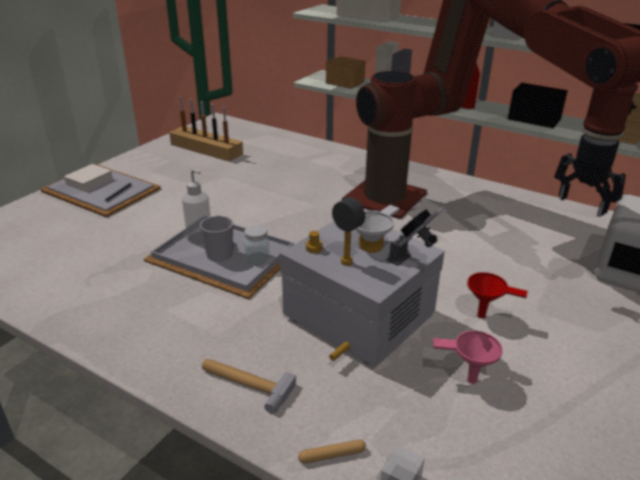

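View pics/top0.png

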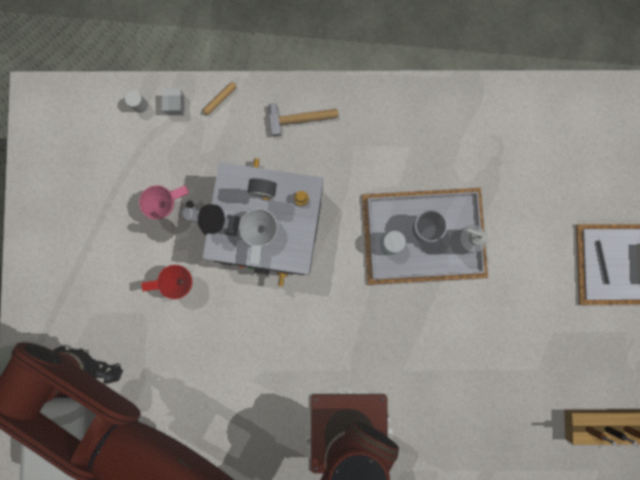

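The top view shows the steamer left (casing about px 205–323, 165–273), the grey funnel at (258,228) with its tab at (253,257), and the open cap at (210,218). The cup is at (430,226), the jar at (395,242) and the bottle at (473,238). Next I'll take metric measurements.

```bash
cat > h.py <<'E'
import numpy as np,cv2
from plant import manip
def cloud(n,d):
    c=manip.calibration(n);v,u=np.mgrid[:480,:640]
    P=np.stack([(u-c["cx"])/c["fx"]*d,(v-c["cy"])/c["fy"]*d,d],-1)
    T=np.array(c["pose"]);W=P@T[:3,:3].T+T[:3,3];W[d==0]=np.nan;return W
def ray(n,u,v,z):
    c=manip.calibration(n);T=np.array(c["pose"])
    r=T[:3,:3]@[(u-c["cx"])/c["fx"],(v-c["cy"])/c["fy"],1];o=T[:3,3];return o+r*(z-o[2])/r[2]
E
python3 - <<'E'
from h import *
T=np.load("top0.npz");S=np.load("scene0.npz");W=cloud("top",T["d"]);V=cloud("scene",S["d"])
def sel(W,x,y,z):
    with np.errstate(invalid='ignore'):
        return (W[...,0]>x[0])&(W[...,0]<x[1])&(W[...,1]>y[0])&(W[...,1]<y[1])&(W[...,2]>z[0])&(W[...,2]<z[1])
for n,A in(("top",W),("scene",V)):
    m=sel(A,(.2,.8),(.0,.5),(.17,.19)); q=A[m][:,:2].astype(np.float32)
    r=cv2.minAreaRect(q);print(n,"casing",m.sum(),r,A[m][:,2].mean())
    for nm,x,y,z in(("cup rim",(.3,.7),(-.3,-.1),(.085,.102)),("jar",(.3,.7),(-.15,-.05),(.075,.09)),("bottle cap",(.3,.7),(-.4,-.2),(.14,.18)),("bottle spout",(.3,.7),(-.4,-.2),(.19,.23)),("tray",(.3,.75),(-.4,0),(.02,.035)),("high",(.4,.7),(.1,.45),(.225,.45))):
        m=sel(A,x,y,z);q=A[m]
        if len(q)>5:
            (cx,cy),rr=cv2.minEnclosingCircle(q[:,:2].astype(np.float32));print(n,nm,len(q),np.round([cx,cy,rr],3),np.round(q.mean(0),3),np.round(q.min(0),3),np.round(q.max(0),3))
# tray rect
m=sel(W,(.3,.75),(-.4,0),(.02,.035));print(cv2.minAreaRect(W[m][:,:2].astype(np.float32)))
p=T["p"];cv2.imwrite("pics/topc.png",cv2.resize(p[150:290,170:345,::-1],None,fx=4,fy=4,interpolation=cv2.INTER_CUBIC))
p=S["p"];cv2.imwrite("pics/scc.png",cv2.resize(p[185:325,275:450,::-1],None,fx=4,fy=4,interpolation=cv2.INTER_CUBIC))
E
```

```text
top casing 7809 ((0.5615575909614563, 0.21556946635246277), (0.2608361542224884, 0.24057616293430328), 81.18599700927734) 0.17873303939022947
top cup rim 430 [ 0.505 -0.198  0.101] [ 0.519 -0.158  0.096] [ 0.48  -0.295  0.085] [ 0.589 -0.1    0.102]
top jar 23 [ 0.508 -0.109  0.03 ] [ 0.502 -0.096  0.081] [ 0.48  -0.118  0.075] [ 0.538 -0.087  0.09 ]
top bottle cap 357 [ 0.511 -0.308  0.034] [ 0.508 -0.303  0.153] [ 0.478 -0.34   0.14 ] [ 0.543 -0.274  0.18 ]
top bottle spout 66 [ 0.519 -0.29   0.023] [ 0.518 -0.29   0.222] [ 0.508 -0.312  0.194] [ 0.528 -0.268  0.23 ]
top tray 897 [ 0.525 -0.216  0.192] [ 0.536 -0.205  0.025] [ 0.412 -0.376  0.02 ] [ 0.646 -0.055  0.035]
top high 2191 [0.554 0.269 0.118] [0.553 0.268 0.274] [0.447 0.173 0.225] [0.634 0.383 0.335]
scene casing 6372 ((0.5605998635292053, 0.2155410349369049), (0.2647107243537903, 0.24526424705982208), 81.0804214477539) 0.17948669095096476
scene cup rim 654 [ 0.515 -0.201  0.103] [ 0.533 -0.191  0.095] [ 0.479 -0.299  0.085] [ 0.592 -0.1    0.102]
scene jar 108 [ 0.511 -0.112  0.029] [ 0.523 -0.102  0.082] [ 0.486 -0.138  0.075] [ 0.538 -0.085  0.09 ]
scene bottle cap 322 [ 0.514 -0.305  0.033] [ 0.521 -0.299  0.156] [ 0.482 -0.337  0.14 ] [ 0.547 -0.273  0.18 ]
scene bottle spout 57 [ 0.518 -0.291  0.025] [ 0.517 -0.295  0.214] [ 0.506 -0.314  0.191] [ 0.53  -0.267  0.23 ]
scene tray 1019 [ 0.531 -0.209  0.184] [ 0.564 -0.184  0.026] [ 0.408 -0.364  0.02 ] [ 0.648 -0.052  0.035]
scene high 2396 [0.553 0.269 0.118] [0.576 0.26  0.276] [0.446 0.174 0.225] [0.636 0.383 0.334]
((0.5257604122161865, -0.21464858949184418), (0.22934159636497498, 0.3104209899902344), 3.0266571044921875)
```

View pics/topc.png

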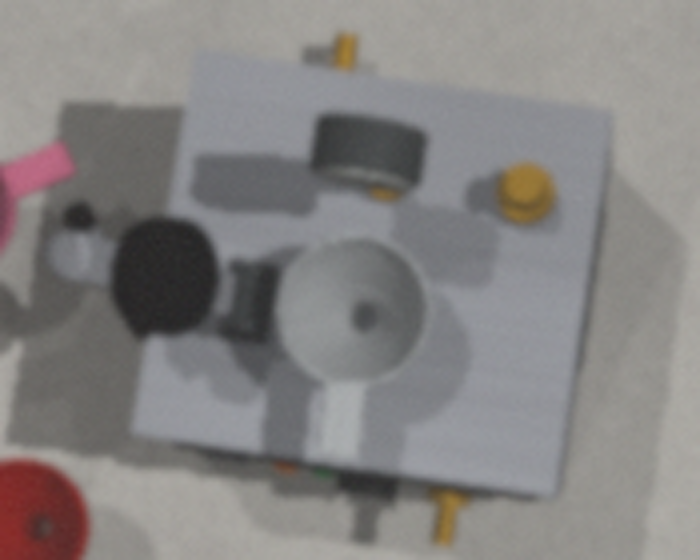

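View pics/scc.png

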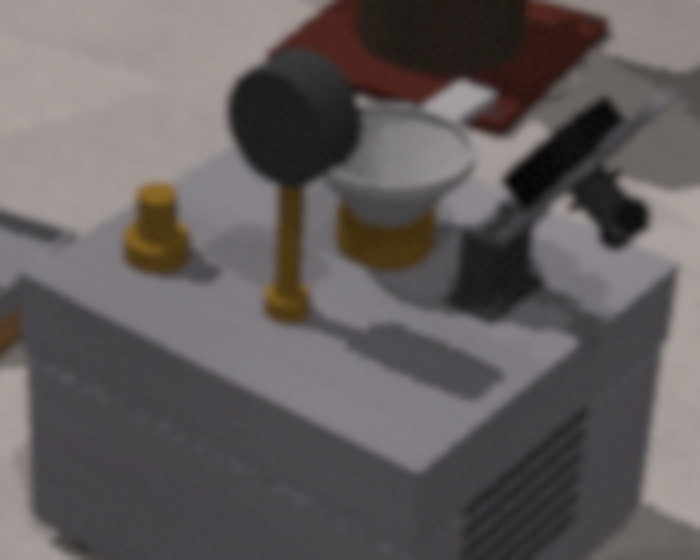

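Both crops are consistent with the steamer centre at about (0.561, 0.2155), yaw about -0.154. The funnel tab points towards the robot at crop px (340,420). The arm is open to the left with the cap's black underside at (165,275). A T-bar end is at about (78,215). Now I'll refine the funnel, cup, arm angle and T-bar.

```bash
cat >> h.py <<'E'
YAW=-0.1535; C=np.array([.5612,.2155,0])
Rs=np.array([[np.cos(YAW),-np.sin(YAW),0],[np.sin(YAW),np.cos(YAW),0],[0,0,1]])
toW=lambda p:C+Rs@np.asarray(p,float)
toS=lambda P:(P-C)@Rs
E
python3 - <<'E'
from h import *
for n in("top","scene"):
    D=np.load(n+"0.npz");W=cloud(n,D["d"]);col=D["p"].reshape(-1,3);P=W.reshape(-1,3);ok=~np.isnan(P[:,0]);P=P[ok];col=col[ok]
    S=toS(P)*1000
    def circ(q):
        A=np.c_[2*q[:,:2],np.ones(len(q))];s=np.linalg.lstsq(A,(q[:,:2]**2).sum(1),rcond=None)[0];return np.round([s[0],s[1],np.sqrt(s[2]+s[0]**2+s[1]**2)],1)
    w=P*1000
    m=(w[:,2]>104)&(w[:,2]<116)&(w[:,1]>-265)&(w[:,1]<-145)&(w[:,0]>450)&(w[:,0]<620);print(n,"cup",m.sum(),circ(w[m]))
    m=(np.abs(S[:,0]+30)<55)&(np.abs(S[:,1])<52)&(S[:,2]>238)&(S[:,2]<252);print("rim(S)",m.sum(),circ(S[m]),"max",S[m][:,2].max())
    m=(S[:,0]<-80)&(S[:,0]>-125)&(np.abs(S[:,1])<30)&(S[:,2]>225)&(S[:,2]<260);q=S[m];print("tab(S)",m.sum(),q.mean(0).round(1),q.min(0).round(),q.max(0).round(), cv2.minAreaRect(q[:,:2].astype(np.float32)))
    # arm region
    m=(np.abs(S[:,0]+30)<65)&(S[:,1]>60)&(S[:,1]<260)&(S[:,2]>200);q=S[m];c=col[m].mean(1)
    print("arm",m.sum(),q.min(0).round(),q.max(0).round())
    dark=q[(c<45)];print("dark",len(dark))
    # skirt underside
    yz=q[:,1:]-[70,217]
    for th in np.arange(1.7,2.26,.05):
        a=yz@[-np.cos(th),np.sin(th)];nn=yz@[np.sin(th),np.cos(th)]
        f=(a>45)&(a<95)&(np.abs(q[:,0]+30)<25);g=(a>110)&(a<142)&(np.abs(q[:,0]+30)<11)
        print(round(th,2),"skirt n",np.round([nn[f].mean(),nn[f].std()],1),"a-slope",np.round(np.polyfit(a[f],nn[f],1)[0],2),"strip",g.sum(),np.round([nn[g].mean(),nn[g].std()],1),np.round(a.max()))
    np.savez(n+"arm.npz",q=q,c=c)
E
```

```text
top cup 155 [ 547.8 -207.7   39.5]
rim(S) 196 [-32.6  -0.9  44.1] max 250.64903500534874
tab(S) 161 [-98.3  -3.  240.8] [-116.  -15.  231.] [-80.   9. 249.] ((-97.99394989013672, -2.8974685668945312), (35.51720428466797, 23.743345260620117), 3.8629322052001953)
arm 1096 [-65.  60. 209.] [  4. 169. 335.]
dark 507
1.7 skirt n [34.9 16.3] a-slope 0.53 strip 76 [66.1  4.1] 128.0
1.75 skirt n [30.6 16.2] a-slope 0.54 strip 86 [59.7  4. ] 131.0
1.8 skirt n [26.5 16. ] a-slope 0.56 strip 97 [52.9  4.2] 134.0
1.85 skirt n [22.7 15.7] a-slope 0.58 strip 104 [46.4  4. ] 137.0
1.9 skirt n [19.  15.5] a-slope 0.61 strip 115 [39.7  3.9] 139.0
1.95 skirt n [15.4 14.6] a-slope 0.57 strip 120 [33.2  3.7] 141.0
2.0 skirt n [11.3 12.7] a-slope 0.48 strip 122 [26.8  3.5] 143.0
2.05 skirt n [ 7.1 11. ] a-slope 0.36 strip 121 [20.3  3.2] 144.0
2.1 skirt n [ 3.6 10. ] a-slope 0.29 strip 125 [13.9  2.9] 145.0
2.15 skirt n [-0.1  9.1] a-slope 0.17 strip 126 [7.5 2.7] 145.0
2.2 skirt n [-3.2  8.8] a-slope 0.09 strip 125 [1.1 2.6] 145.0
2.25 skirt n [-6.5  8.7] a-slope 0.03 strip 124 [-5.3  2.5] 145.0
scene c
[... 389 characters left out ...]
5.7 11.8] a-slope -0.33 strip 38 [63.7  3. ] 131.0
1.8 skirt n [42.8 12.7] a-slope -0.39 strip 42 [57.   3.1] 134.0
1.85 skirt n [40.1 13.2] a-slope -0.41 strip 42 [50.6  2.8] 137.0
1.9 skirt n [36.8 13.7] a-slope -0.42 strip 45 [43.9  2.7] 139.0
1.95 skirt n [33.2 13.5] a-slope -0.44 strip 45 [37.3  2.4] 141.0
2.0 skirt n [29.6 13.6] a-slope -0.52 strip 45 [30.4  2.4] 143.0
2.05 skirt n [26.  13.8] a-slope -0.56 strip 39 [23.6  2.2] 144.0
2.1 skirt n [22.3 14. ] a-slope -0.51 strip 34 [16.9  2. ] 146.0
2.15 skirt n [18.4 14.3] a-slope -0.48 strip 33 [10.3  2. ] 146.0
2.2 skirt n [14.3 14.7] a-slope -0.49 strip 31 [4. 2.] 147.0
2.25 skirt n [10.3 15.1] a-slope -0.5 strip 32 [-2.7  2.3] 147.0
```

The arm is open at about 2.19 rad, the cup is at (0.548, -0.207), and the funnel rim is concentric with the neck with its tab level. First I'll move the funnel to above the cup and check the grip.

```bash
cat >> h.py <<'E'
def down(psi): return [np.pi,0,psi]
def st(t=""):
    o=manip.observe();print(t,round(o["clock"],1),o["position"].round(4),o["force"].round(1),o["moment"].round(2),round(o["gripper_width"],4),"q6",round(o["qpos"][5],3))
E
python3 - <<'E'
from h import *
psi=YAW+np.pi
g=toW([-.098,-.0015,.239+.155]);up=g+[0,0,.09]
print(manip.solve_ik(g,down(psi)))
manip.gripper_to(.05,40)
manip.move_pose(up+[-.02,0,.05],down(psi)); st()
manip.move_straight(g,rate=.12); st("at tab")
manip.gripper_to(.0,40); st("grip")
manip.move_straight(g+[0,0,.125],rate=.12); st("lift")
t=np.array([.548,-.207,0])+Rs@[-.066,0,0]
manip.move_pose([t[0],t[1],.395],down(psi)); st("over cup")
for n in("top","scene"):
    p,d=manip.read_camera(n);np.savez(n+"1.npz",p=p,d=d);cv2.imwrite(f"pics/{n}1.png",p[:,:,::-1])
a=cv2.imread("pics/top1.png")[100:330,330:600];b=cv2.imread("pics/scene1.png")[130:330,120:390]
cv2.imwrite("pics/p1.png",cv2.resize(np.vstack([a,b]),None,fx=1.38,fy=1.38))
E
```

```text
[ 0.30589844 -0.03008116  1.81581992  0.          1.35585389 -1.11139788]
 2.1 [0.4439 0.2296 0.5336] [-0.1 -0.3 -0.8] [-0.01 -0.04 -0.  ] 0.0501 q6 -1.099
at tab 3.5 [0.4644 0.2291 0.395 ] [-0.4 -0.2 -0.3] [ 0.04 -0.07  0.05] 0.0501 q6 -1.111
grip 3.8 [0.4642 0.2291 0.3945] [-0.  -0.1  1.6] [ 0.04 -0.05  0.09] 0.0231 q6 -1.111
lift 5.0 [0.464  0.229  0.5178] [-0.  -0.6 -1.6] [0.09 0.07 0.02] 0.023 q6 -1.111
over cup 6.6 [ 0.4832 -0.1962  0.3954] [ 0.1  1.  -1.3] [0.01 0.09 0.03] 0.0227 q6 -1.956
```

View pics/p1.png

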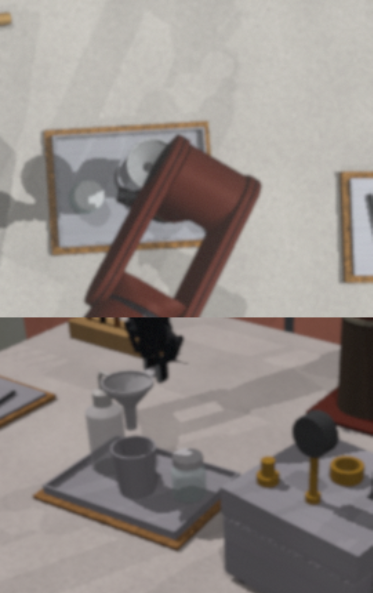

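The funnel hangs level above the cup (the lower half shows the spout at (131,420) over the cup at (134,465)). I'll check the rim centre and lower it.

```bash
python3 - <<'E'
from h import *
def circ(q):
    A=np.c_[2*q[:,:2],np.ones(len(q))];s=np.linalg.lstsq(A,(q[:,:2]**2).sum(1),rcond=None)[0];return np.array([s[0],s[1],np.sqrt(s[2]+s[0]**2+s[1]**2)])
P=cloud("scene",np.load("scene1.npz")["d"]).reshape(-1,3);P=P[~np.isnan(P[:,0])]
m=(P[:,2]>.238)&(P[:,2]<.252)&(np.hypot(P[:,0]-.548,P[:,1]+.207)<.056)&(P[:,0]>.505);c=circ(P[m]);print(m.sum(),c.round(4))
e=c[:2]-[.5484,-.2072];print("err",e.round(4))
o=manip.observe()["position"]
if abs(c[2]-.045)>.003 or np.abs(e).max()>.015: e=e*0
o[:2]-=e
manip.move_straight([o[0],o[1],.30],rate=.12)
k=manip.move_straight([o[0],o[1],.272],rate=.03,contact_N=3);st(f"contact {k}")
manip.gripper_to(.05);st("open")
o=manip.observe()["position"]
manip.move_straight(o+[0,0,.012],rate=.05)
d=Rs@[-1,0,0]
manip.move_straight(o+d*.05+[0,0,.10],rate=.2)
manip.move_pose(o+d*.05+[-.0,.2,.30],down(YAW+np.pi/2));st("away")
for n in("top","scene"):
    p,dd=manip.read_camera(n);np.savez(n+"2.npz",p=p,d=dd);cv2.imwrite(f"pics/{n}2.png",p[:,:,::-1])
P=cloud("scene",np.load("scene2.npz")["d"]).reshape(-1,3);P=P[~np.isnan(P[:,0])]
m=(P[:,2]>.117)&(P[:,2]<.135)&(np.hypot(P[:,0]-.548,P[:,1]+.207)<.056)&(P[:,0]>.505);print(m.sum(),circ(P[m]).round(4),P[m][:,2].max())
a=cv2.imread("pics/top2.png")[100:330,330:600];b=cv2.imread("pics/scene2.png")[130:330,120:390]
cv2.imwrite("pics/p2.png",cv2.resize(np.vstack([a,b]),None,fx=1.38,fy=1.38))
E
```

```text
192 [ 0.5502 -0.204   0.0436]
err [0.0018 0.0032]
contact True 8.4 [ 0.4816 -0.1992  0.2763] [ 1.8 -1.2  2.6] [-0.07 -0.46  0.01] 0.023 q6 -1.961
open 8.8 [ 0.4807 -0.1987  0.2753] [-0.3 -1.2 -0.4] [-0.01 -0.01  0.02] 0.0499 q6 -1.961
away 11.6 [0.4316 0.0087 0.5744] [-0.   0.2 -0.6] [ 0.03 -0.01 -0.  ] 0.0501 q6 -0.01
237 [ 0.5487 -0.2072  0.0432] 0.12858003967385645
```

View pics/p2.png

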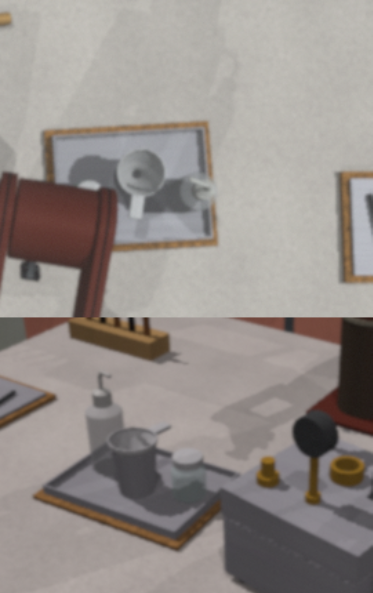

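The funnel now sits in the cup, rim centre (0.549, -0.207), with the neighbours untouched. Next I'll swing the keeper arm.

```bash
python3 - <<'E'
from h import *
psi=YAW+np.pi/2;H=.011
def tcp(yL,zt): return toW([-.031,yL+H,zt+.173])
def wp(th,pen=.002):
    a=np.interp(th,[1.0,1.57],[.138,.128]);s,c=np.sin(th),np.cos(th)
    z=.217+a*s+.007*c
    y=.070-(.145 if th>1.57 else a)*c+.007*s
    return tcp(y-pen*s,z-pen*max(c,0))
ths=[1.9,1.6,1.35,1.1,.85,.6,.4,.2]
print([manip.solve_ik(wp(t),down(psi)) is not None for t in ths])
manip.gripper_to(0,60)
manip.move_pose(tcp(.20,.42),down(psi));st("above")
manip.move_straight(tcp(.20,.318),rate=.2);st("beside")
for t in ths:
    manip.move_straight(wp(t),rate=.12);st(f"th {t}")
e=wp(-.08)
k=manip.move_straight(e,rate=.03,contact_N=12);st(f"end {k}")
o=manip.observe()["position"];print("tip z",o[2]-.173)
manip.move_straight(o+[0,0,.09],rate=.2)
q=manip.observe()["position"]
manip.move_pose(toW([-.24,-.12,.5]),down(psi));st()
for n in("top","scene"):
    p,dd=manip.read_camera(n);np.savez(n+"3.npz",p=p,d=dd);cv2.imwrite(f"pics/{n}3.png",p[:,:,::-1])
a=cv2.resize(cv2.imread("pics/top3.png")[150:290,190:330],None,fx=2.8,fy=2.8,interpolation=2);b=cv2.resize(cv2.imread("pics/scene3.png")[190:330,285:425],None,fx=2.8,fy=2.8,interpolation=2)
cv2.imwrite("pics/p3.png",np.hstack([a,b]))
E
```

```text
[True, True, True, True, True, True, True, True]
above 13.8 [0.5632 0.4275 0.5937] [ 0.4 -0.3 -0.8] [0.03 0.02 0.02] -0.0001 q6 0.693
beside 14.5 [0.5632 0.4282 0.4928] [ 0.4 -0.5 -0.1] [ 0.03  0.02 -0.06] 0.0002 q6 0.693
th 1.9 15.3 [0.5504 0.3515 0.5142] [1.6 3.9 3. ] [ 0.59 -0.18 -0.01] -0.0002 q6 0.6
th 1.6 15.8 [0.5445 0.3088 0.5175] [-0.4  1.3  0.2] [ 0.02 -0.02 -0.  ] -0.0 q6 0.545
th 1.35 16.2 [0.5393 0.2763 0.5198] [ 0.  -0.2 -0.3] [-0.01  0.01  0.01] 0.0003 q6 0.498
th 1.1 16.7 [0.5342 0.2435 0.5137] [0.3 0.5 0.4] [ 0.03 -0.02  0.01] -0.0002 q6 0.448
th 0.85 17.1 [0.5297 0.214  0.497 ] [-0.3 -0.4 -0.1] [ 0.04  0.03 -0.05] 0.0003 q6 0.4
th 0.6 17.5 [0.526  0.1906 0.4721] [ 0.4 -0.9  0.1] [-0.03 -0.05 -0.04] -0.0002 q6 0.361
th 0.4 17.9 [0.5238 0.1767 0.4482] [ 0.4 -0.9  0.3] [0.01 0.   0.03] 0.0002 q6 0.336
th 0.2 18.3 [0.5224 0.1677 0.4222] [-0.8  0.1  1. ] [ 0.01 -0.02  0.03] -0.0004 q6 0.32
end True 19.1 [0.5221 0.1652 0.3973] [-1.9 -0.3  7.3] [-0.09  0.31 -0.07] 0.0 q6 0.316
tip z 0.22431622448942884
 20.6 [0.3061 0.1336 0.4994] [ 0.1  0.4 -0.4] [ 0.   -0.03 -0.02] -0.0003 q6 0.328
```

View pics/p3.png

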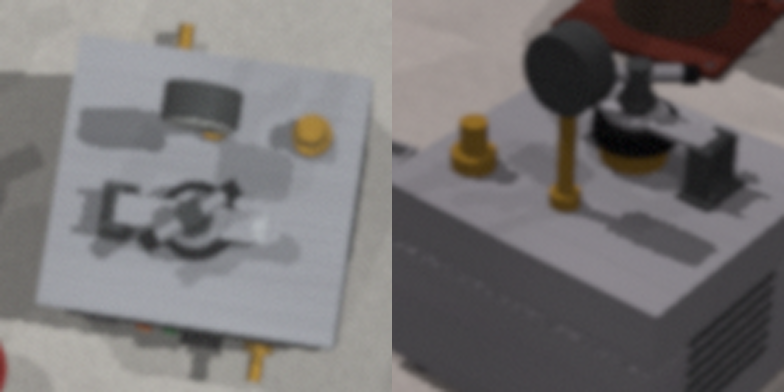

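The arm is level, with the cap on the neck. In the left half the T-bar runs (150,242)–(232,188), so the cap is at about 3.88 rad. I'll refine the bar axis from depth, then turn in two grips.

```bash
cat >> h.py <<'E'
def bar(f):
    for n in("top","scene"):
        P=toS(cloud(n,np.load(n+f)["d"]).reshape(-1,3));P=P[~np.isnan(P[:,0])]
        m=(np.hypot(P[:,0]+.031,P[:,1])<.055)&(P[:,2]>.243)&(P[:,2]<.275)
        q=P[m];mu=q[:,:2].mean(0);w,v=np.linalg.eigh(np.cov((q[:,:2]-mu).T));d=v[:,1]
        t=(q[:,:2]-mu)@d;mid=mu+d*(t.max()+t.min())/2
        print(n,m.sum(),"mid",mid.round(4),"len",(t.max()-t.min()).round(3),"beta mod pi",round((np.arctan2(d[1],d[0])-np.pi/2)%np.pi,3),"ztop",np.percentile(q[:,2],95).round(4))
E
python3 - <<'E'
from h import *
bar("3.npz")
g=toW([-.031,0,.257+.155])
for ps in (YAW+np.pi/2+.737,): print(manip.solve_ik(g,down(ps)))
E
```

```text
top 285 mid [-0.0306 -0.001 ] len 0.092 beta mod pi 0.707 ztop 0.2651
scene 268 mid [-0.0368  0.015 ] len 0.061 beta mod pi 0.701 ztop 0.2635
[ 0.25620481  0.09544842  1.65292856  0.          1.39321567 -0.32729519]
```

```bash
cat >> h.py <<'E'
X,Y=-.0308,-.0005
def pose(z): return toW([X,Y,z+.155])
def turn(q0,total,z0,step=.4,stop=1.0):
    """rotate last joint clockwise in steps, sinking 4 mm/turn; stops when the moment rises"""
    m0=manip.observe()["moment"][2];done=0
    while done<total-1e-6:
        s=min(step,total-done);done+=s
        ps=PS0-done
        q=manip.solve_ik(pose(z0-.004*done/2/np.pi),down(ps));assert abs(q[5]-manip.observe()["qpos"][5])<1
        manip.movej(q);st(f"turned {done:.2f}")
        if abs(manip.observe()["moment"][2]-m0)>stop: print("STOP");break
E
python3 - <<'E'
import h
from h import *
b=.715;h.PS0=YAW+np.pi/2+b
manip.gripper_to(.045,60)
manip.move_pose(pose(.33),down(h.PS0));st("above")
manip.move_straight(pose(.257),rate=.12,contact_N=10);st("at bar")
manip.gripper_to(0,60);st("grip")
turn(0,2.4,.257)
manip.gripper_to(.045);st("open")
manip.move_straight(pose(.33),rate=.2)
manip.move_pose(toW([-.24,-.12,.5]),down(YAW+np.pi/2));st()
for n in("top","scene"):
    p,dd=manip.read_camera(n);np.savez(n+"4.npz",p=p,d=dd);cv2.imwrite(f"pics/{n}4.png",p[:,:,::-1])
bar("4.npz")
E
```

```text
above 22.2 [0.5302 0.2196 0.4852] [-0.2 -0.6  0.2] [-0.02  0.01 -0.08] 0.0451 q6 -0.305
at bar 22.9 [0.5308 0.2197 0.4131] [-0.3  0.1  0.8] [ 0.   -0.03 -0.01] 0.045 q6 -0.306
grip 23.3 [0.5308 0.2196 0.4136] [-2.6 -1.8  5.2] [-0.33  0.55  0.06] 0.0204 q6 -0.306
turned 0.40 23.8 [0.5308 0.2197 0.4133] [-3.  -0.7  5. ] [-0.25  0.49 -0.14] 0.0201 q6 0.094
turned 0.80 24.2 [0.5309 0.2197 0.4131] [-2.5 -2.   5.5] [-0.28  0.44 -0.11] 0.0201 q6 0.494
turned 1.20 24.7 [0.531  0.2196 0.4128] [-2.1 -1.9  5. ] [-0.26  0.31 -0.13] 0.0199 q6 0.894
turned 1.60 25.2 [0.531  0.2195 0.4126] [-0.3 -2.9  4.7] [-0.33  0.21 -0.14] 0.02 q6 1.294
turned 2.00 25.6 [0.5311 0.2194 0.4123] [-0.7 -2.3  4.6] [-0.41  0.29 -0.11] 0.0203 q6 1.694
turned 2.40 26.1 [0.5311 0.2193 0.4121] [-1.3 -2.9  4.8] [-0.56  0.23 -0.16] 0.0201 q6 2.094
open 26.5 [0.5306 0.2198 0.4102] [0.1 0.4 0.7] [-0.01 -0.07  0.02] 0.0449 q6 2.094
 28.5 [0.3059 0.1336 0.4997] [-0.7  0.1  0.7] [ 0.01 -0.03  0.01] 0.0449 q6 0.329
top 278 mid [-0.0303 -0.0011] len 0.091 beta mod pi 1.436 ztop 0.2633
scene 236 mid [-0.0313  0.0048] len 0.091 beta mod pi 1.458 ztop 0.2622
```

The cap turned 2.4 rad as commanded, leaving 1.45 rad. Now the second grip, to the stop.

```bash
python3 - <<'E'
import h
from h import *
b=1.446;h.PS0=YAW+np.pi/2+b
manip.move_pose(pose(.33),down(h.PS0));st("above")
manip.move_straight(pose(.256),rate=.12,contact_N=10);st("at bar")
manip.gripper_to(0,60);st("grip")
turn(0,1.3,.256,step=.325)
h.PS0-=1.3
turn(0,.4,.2552,step=.05,stop=.8)
manip.wait(.3);manip.gripper_to(.045);st("open")
manip.move_straight(pose(.33),rate=.2)
manip.move_pose(toW([-.24,-.12,.5]),down(YAW+np.pi/2));st()
for n in("top","scene"):
    p,dd=manip.read_camera(n);np.savez(n+"5.npz",p=p,d=dd);cv2.imwrite(f"pics/{n}5.png",p[:,:,::-1])
bar("5.npz")
a=cv2.imread("pics/top5.png")[130:310,190:500];b=cv2.imread("pics/scene5.png")[170:350,130:440]
cv2.imwrite("pics/p5.png",cv2.resize(np.vstack([a,b]),None,fx=1.6,fy=1.6))
E
```

```text
above 29.9 [0.5305 0.2197 0.4851] [-1.  -1.   0.1] [-0.06  0.03  0.02] 0.045 q6 -1.036
at bar 30.6 [0.5309 0.2197 0.412 ] [0.4 0.5 0. ] [-0.02 -0.02 -0.01] 0.0449 q6 -1.037
grip 31.0 [0.5309 0.2194 0.4125] [-1.8 -3.7  5.9] [-0.49  0.34  0.03] 0.0199 q6 -1.037
turned 0.33 31.4 [0.5309 0.2194 0.4123] [-2.6 -3.3  6.3] [-0.52  0.36 -0.16] 0.0201 q6 -0.712
turned 0.65 31.8 [0.5309 0.2193 0.4121] [-1.7 -3.5  5.9] [-0.55  0.32 -0.12] 0.0197 q6 -0.387
turned 0.98 32.2 [0.5309 0.2193 0.4119] [-2.7 -3.4  6.2] [-0.59  0.4  -0.11] 0.02 q6 -0.062
turned 1.30 32.6 [0.5309 0.2194 0.4117] [-2.7 -3.2  6.2] [-0.59  0.39 -0.14] 0.0204 q6 0.263
turned 0.05 32.9 [0.5309 0.2193 0.4117] [-2.3 -3.4  6.3] [-0.6   0.38 -0.04] 0.0198 q6 0.313
turned 0.10 33.1 [0.5309 0.2193 0.4117] [-2.  -3.3  6. ] [-0.66  0.47 -0.11] 0.0199 q6 0.363
turned 0.15 33.4 [0.5308 0.2194 0.4116] [-2.9 -3.7  6.8] [-0.62  0.4   0.18] 0.0204 q6 0.413
turned 0.20 33.6 [0.5309 0.2199 0.4116] [-1.5 -0.7  5.2] [-0.04  0.3  -0.15] 0.0203 q6 0.462
turned 0.25 33.9 [0.5309 0.2199 0.4116] [-1.1  0.3  6.1] [-0.04  0.23  0.49] 0.0203 q6 0.511
turned 0.30 34.1 [0.5311 0.2203 0.4116] [-0.9  1.8  5.6] [ 0.5  -0.05  0.07] 0.0199 q6 0.562
turned 0.35 34.4 [0.5312 0.2207 0.4116] [1.2 4.8 5.2] [ 0.89 -0.3   0.04] 0.0201 q6 0.611
turned 0.40 34.6 [0.5313 0.2209 0.4116] [2.6 6.2 4.3] [ 1.17 -0.5   0.  ] 0.02 q6 0.661
open 35.3 [0.5305 0.2195 0.4093] [-0.  -0.2  0.7] [ 0.03 -0.02  0.  ] 0.0449 q6 0.662
 36.8 [0.3061 0.1337 0.4997] [-0.1  0.1  0.4] [-0.03 -0.02  0.01] 0.0451 q6 0.328
top 280 mid [-0.0305 -0.0006] len 0.092 beta mod pi 3.139 ztop 0.2617
scene 246 mid [-0.0266  0.0131] len 0.07 beta mod pi 0.017 ztop 0.2613
```

View pics/p5.png

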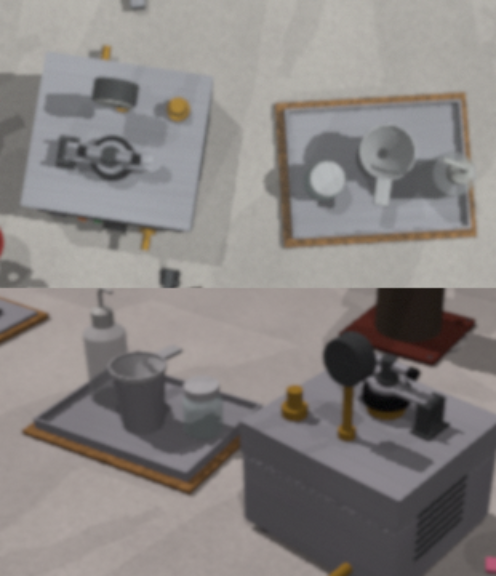

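The T-bar now lies along the steamer's y (β ≈ 0, with the fingers slipping at the stop). The cap is on the neck, the funnel is in the cup, and the bottle and jar are in place.

```bash
python3 -c "
from plant import manip
print(manip.close_job())"
```

```text
the job is handed in; nothing more can be done
None
```

The job is handed in at about 37 s of the 72 s allowed: the funnel stands in the steel cup and the cap is on the neck, screwed to its stop. In the last pictures the gauge, wash bottle and jar look undisturbed; no verdict came back.

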